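# Seat the mirror plate on its kinematic base

### The arm

A 7-joint arm with a two-finger parallel gripper is mounted at the origin on a cart in front of the work surface, level with it; the furniture and walls round the work are solid. World frame = base frame: x ahead of the robot, y to its left, z up, the work surface at z = 0. Lengths are in mm, angles in rad, forces in N, time in s.
With the tool pointing down it reaches from about 400 to 875 mm from the base axis. Payload 4.4 kg.
Tool frame: the origin (TCP) lies on the centre line of the jaws, within the pads' length; the fingertips stand 25 mm ahead of it and the grasp point (between the pads) lies 6 mm ahead of it (ctrl.finger_overhang is the distance from the TCP to the fingertips, in mm); z points along the fingers, y is the line along which they close (so a half turn about z gives the same grasp; the last joint's range is limited). The gripper opens to 85 mm and grips with 20 to 120 N. Pads are 22 mm wide; open, the fingers measure 114 mm over their backs; the gripper's body (76 mm by 85 mm) begins 54 mm behind the grasp point. The pads swing forward as they close: fully open they stand 13 mm farther back than shut.
Start: joints at [1.148, 0.628, 0.038, 1.517, -0.027, 0.996, -0.02], TCP at [227.057, -609.067, 256.313] pointing down, gripper open.
Joint ranges: [-3.06, 3.06], [-0.37, 2.12], [-1.25, 1.32], [0.18, 2.47], [-1.1, 4.24], [0.23, 1.98], [-2.94, 2.94]. Speed limits (rad/s): [2.57, 2.57, 3.14, 3.14, 3.14, 3.14, 3.14].

### API

Orientations are given as [roll, pitch, yaw] about the fixed x, y, z axes, in that order (R = Rz(yaw) Ry(pitch) Rx(roll)).
In Python, from cell import ctrl gives the robot as it stands. The module is installed in compiled form; this text tells all that it offers.
- The arm moves only by the tool play_rows, never from a script. Its argument "targets" is a list of rows, each a list of 5 numbers: the closure, from 0 (fully open) to 1 (shut), then the shift along the tool's x, y, z in cm, then the turn about the tool's z in degrees. In form: [[gripper, dx, dy, dz, spin], ...]. A call has 1 to 10 rows; each row is the pose to reach, as a shift and turn from the pose commanded when the call began, along the tool's axes at that moment; what a row does not reach only later rows make up. A row lasts 1/10 s, in which the tool goes at most 50 mm and 8.59 degrees, less where a joint would pass 70% of its speed; a pose out of reach is approached as far as the arm can. A call with a gripper value outside its range is refused whole. The fingers move at their own pace and stop on an object; the grip force is fixed at half the most. Time passes only in rows, so rows that repeat a pose let the fingers close. It gives the time, the measured TCP pose, the force, the opening and the grip force at its end, in the units of the state.
- ctrl.read_state(): the state, without advancing time (a new reading comes with each control period).
- ctrl.get_image(name): name is "side" or "top" or "wrist"; returns (picture, depth): 420x560x3 uint8, red, green, blue; 420x560 float32, mm along the optical axis (not along the pixel's ray), 0 where there is no reading.
- ctrl.calibration(name): a dict with "vfov" (degrees; the focal length in pixels is half the picture's height over the tangent of half this angle, whatever the lens; pixels are square), "cx", "cy" (the principal point, pixels), "extrinsics" (4x4, takes a point from camera to world coordinates); the wrist camera has in their place "mount" (4x4, takes a point from camera to tool coordinates, whose origin is the TCP and whose axes are the flange's). Camera axes: x right, y down, z forward; pixel columns grow to the right and rows downward; lengths in mm; the calibration is good to about 2 mm. A picture is of the moment at which its call begins: read the wrist's pose just before it. calibration takes no time and is no camera call.
- ctrl.finish_job(): hands the job in; it is judged then, once.
Trained networks look in the newest picture that a camera, given by its name, has taken for a name from the list of things; names that differ only in an ending like _2 or _b are one class to them, and where a whole thing is asked for, a point or a joint stands for the part that bears it (a point fixed in the world has none). Each returns a list of dicts, best first, with "confidence" (0 to 1); they miss things now and then, are a little off and sometimes report something else, mostly with a low value. They report only what shows in the picture. A call takes as long as a camera call. They do not tell look-alikes from the thing itself.
- ctrl.search_frame(camera, name): "bbox" ([left, top, right, bottom] in pixels, round what is visible of it).
- ctrl.trace(camera, name): "pixels" (420x560 bool, what is visible of it) and "bbox" ([left, top, right, bottom] in pixels, round what is visible of it).
The state is a dict: "clock": time; "qpos": joint angles; "qd": joint speeds; "tau": joint torques, N m; "eef_pos": TCP position; "tool_rot": TCP orientation; "force": force on the tool from outside, world axes, zero at the start; "torque": the same for the moment, N m; "width": finger opening in mm; "gripper_force": force on a finger pad.
Only numpy, scipy, OpenCV 4.12 (cv2) and the standard library are available. Lean on these libraries where they do the work, as an engineer would, in place of code of your own. Each camera call takes 0.05 s, during which the arm holds its last target. There are 200 camera calls.

### The job

Put the mirror plate, the aluminium plate that carries an upright square block with a round mirror, onto the fixed base with the three steel balls, its narrow nose pointing the same way as the nose of the base, and push it down until the two sprung jaws have snapped over its side rails and it sits fully home on the balls. Then let go of it. Leave the other plate, the one with the round post, where it is.

Things in the scene. Friction and masses are not known exactly. Their poses are not given: they have to be found in the camera images.
- mirror_plate: Loose plate to seat, 0.4 kg, 100 mm long (x -46 to +54, a 36 mm nose at +x), 104 wide. Origin: underside centre. Slab 11 to 21 mm up on three V-grooved shoes (mouth 22 mm). Hold it by the block over its origin: 26 in x, 36 in y, 21 to 91 mm up; round mirror on its -x face, plain y sides. Steel V-edged rails, 36 mm long, on the y sides at x -14: edges at y +/-58, 16 mm up.
- kin_base: Base screwed to the worktop, 112 mm long, nose at +x, 10 mm thick. Origin: underside centre. Three steel balls, 16 mm, tops 26 mm up, at x, y (40, 0), (-26, 36), (-26, -36) mm. On each y side, at x -14, a wedge jaw, tip at y +/-46, 44 mm up, top 58 mm up, sprung inwards, yields 22 mm; end posts at y +/-105, 52 mm high. Balls and jaws catch the plate within about 7 mm and 7 degrees.
- home (a point): Point 18.3 mm above the base's origin, axes as the base's: the plate's origin and axes coincide with it when it is fully home. Going down, the rails spread the jaws from 22 to 10 mm above home: push about 15 N. From 6 mm above home downwards the jaws bear on the rails from above and, once the plate is let go, pull it down while the balls centre it.
- post_plate: The other plate, to be left alone: the same plate, but with a round post (26 mm across, foot 36 mm, top 91 mm above the worktop) in place of the mirror block. Origin: centre of its underside, +x to its nose.
Mind the look-alikes: they are no part of the job. Leave any purple look-alike of the mirror_plate alone.

How it is judged (in metres and radians):
At the end, for the whole second after the job is handed in: The mirror plate rests fully home on the three balls, held by the jaws: centred on the base within 4 mm, within 2.5 mm of its home height, level and in line with the base within about 2 to 4 degrees, at rest; the plate with the round post is within 30 mm of where it stood (horizontal distance between mirror_plate and home below 0.004 m and z of mirror_plate in the frame of home between -0.0025 and 0.0025 m and angle between mirror_plate's own z axis and vertical below 0.04 rad and angle between the x axis of mirror_plate and the x axis of kin_base, either way round below 0.07 rad and linear speed of mirror_plate below 0.02 m/s and distance of post_plate from where it was at the start of the episode below 0.03 m); the robot touches nothing.
It fails at once if the plate with the round post was shoved or toppled (distance of post_plate from where it was at the start of the episode above 0.03 m or angle between post_plate's own z axis and vertical above 0.5 rad).
It also fails if it takes over 48 s, if anything falls off the work surface, if the arm or the gripper's body presses on something with over 40 N, if the wrist force passes 120 N, or if a joint passes its speed limit or range.

## Working session

There is one attempt and no reset: what is moved stays moved. The work goes in short steps, Python scripts to look and compute and a tool call to move; the robot and the scene stay as the last step left them, time stands still between calls to the robot, and variables do not carry over. Pictures are saved under pics/ and viewed, at most 10 in all, crops included, and the job is handed in when it is done.

Besides the shell and the picture viewer there is one more tool, called after "Emit:" as name([rows], argument=value, ...), one row to a line, values as JSON. play_rows: Moves the arm, as the interface text tells. Its arguments: {"type":"object","properties":{"targets":{"type":"array"}},"required":["targets"]}

```bash
mkdir -p pics; cat > h.py <<'E'
from cell import ctrl
import numpy as np, cv2
from scipy.spatial.transform import Rotation as R
def save(n,im): cv2.imwrite('pics/'+n+'.png',im[:,:,::-1])
def T(cam):
    c=ctrl.calibration(cam)
    if 'extrinsics' in c: return c,np.array(c['extrinsics'])
    s=ctrl.read_state(); M=np.eye(4); M[:3,:3]=R.from_euler('xyz',s['tool_rot']).as_matrix(); M[:3,3]=s['eef_pos']
    return c,M@np.array(c['mount'])
def cloud(cam,d,TT=None):
    c,M=TT or T(cam); f=210/np.tan(np.radians(c['vfov'])/2)
    v,u=np.mgrid[0:420,0:560]
    P=np.stack([(u-c['cx'])/f*d,(v-c['cy'])/f*d,d,np.ones_like(d)],-1)@M.T
    P=P[...,:3]; P[d<=0]=np.nan
    return P
E
python3 - <<'E'
from h import *
ims=[]
print(ctrl.read_state())
for c in ['top','side']:
    im,d=ctrl.get_image(c); ims.append(im); P=cloud(c,d)
    np.savez(''+c+'0.npz',im=im,P=P)
    for n in ['mirror_plate','kin_base','post_plate']:
        for r in ctrl.trace(c,n):
            m=r['pixels']; q=P[m]; print(c,n,round(r['confidence'],2),np.round(r['bbox']),m.sum(),np.nanmedian(q,0).round(),np.nanpercentile(q[:,2],[2,98]).round())
    save(c+'0',cv2.resize(im,(800,600)))
E
```

```text
{'clock': 0.0, 'qpos': array([ 1.14820375,  0.62936391,  0.03844779,  1.51838047, -0.02701026,
        0.99627448, -0.01999787]), 'qd': array([ 0.00044885, -0.00115088,  0.00099568,  0.00021064,  0.00099537,
        0.00100655,  0.00108358]), 'tau': array([-6.31872335e-04, -5.63402903e+01,  1.22581534e+00, -1.93444151e+01,
        1.09290596e-02,  1.06931623e-02,  8.81630001e-06]), 'eef_pos': array([ 226.85090114, -608.51245631,  255.3736253 ]), 'tool_rot': array([-3.13968471e+00,  2.10947977e-05,  3.56784138e-01]), 'force': array([-0.69821926, -0.0676573 ,  0.08743504]), 'torque': array([ 0.0294943 , -0.0044796 , -0.01597334]), 'gripper_force': 0.0, 'width': 85.024103597885}
top mirror_plate 0.95 [126. 193. 184. 251.] 2446 [480. 293.  22.] [15. 93.]
top mirror_plate 0.66 [381. 245. 432. 307.] 2520 [ 384. -194.   22.] [16. 93.]
top kin_base 0.96 [345. 157. 460. 220.] 3653 [ 553. -199.   12.] [ 6. 55.]
top post_plate 0.74 [217. 190. 276. 246.] 2471 [488. 106.  22.] [ 1. 92.]
side mirror_plate 0.91 [246. 145. 288. 190.] 1034 [482. 283.  21.] [-1. 90.]
side mirror_plate 0.74 [198. 286. 266. 350.] 3090 [ 384. -218.   21.] [14. 91.]
side kin_base 0.84 [300. 256. 370. 371.] 4270 [ 553. -209.   10.] [-1. 53.]
side post_plate 0.65 [256. 183. 304. 228.] 1390 [490.  96.  20.] [-2. 90.]
```

View pics/top0.png

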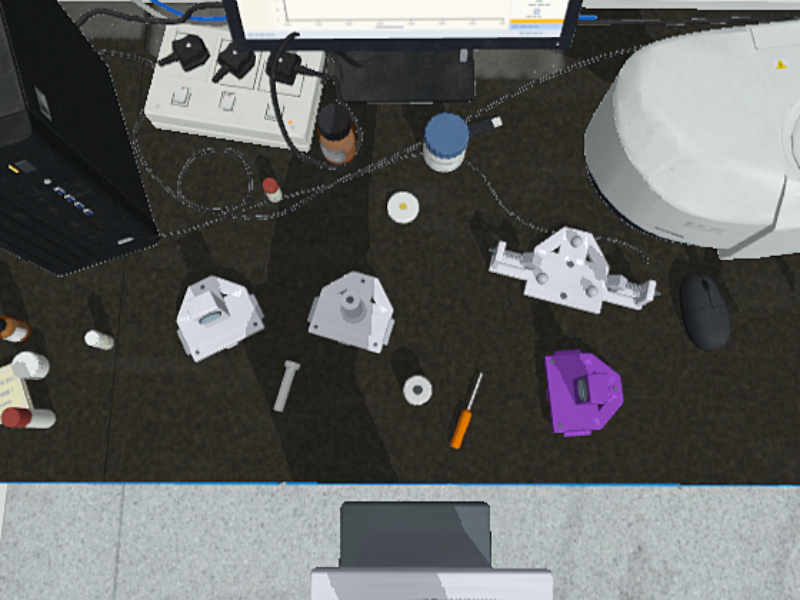

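View pics/side0.png

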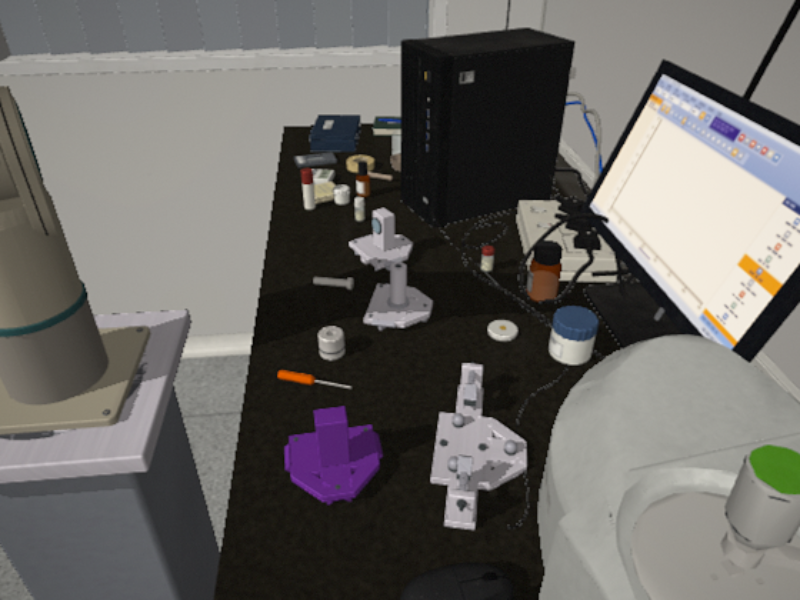

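The top view (800×600) shows three look-alikes:
- Silver plate with a block and round mirror at (215,315). This is the one meant.
- Silver plate with a round post at (350,310), to be left alone.
- Purple copy at (583,392), a look-alike to be left alone.

The base is at (570,270) with its nose pointing up in the picture. I'll confirm with a crop and measure the poses.

```bash
cat > m.py <<'E'
from h import *
from scipy.optimize import minimize
def rectfit(q):
    (c,s,a)=cv2.minAreaRect(q.astype(np.float32)); return np.round(c,1),np.round(s,1),round(a,1)
def block(P,near,r=60):
    m=(np.hypot(P[...,0]-near[0],P[...,1]-near[1])<r)
    z=P[...,2]; q=P[m&(z>82)&(z<105)]; s=P[m&(z>16)&(z<28)]
    return rectfit(q[:,:2]),np.median(q[:,2]),len(q),rectfit(s[:,:2]),np.median(s[:,2])
E
python3 - <<'E'
from m import *
D=np.load('top0.npz'); P=D['P']; im=D['im']
print(block(P,(480,293),75))
near=np.hypot(P[...,0]-553,P[...,1]+199)<140
z=P[...,2]
for lo,hi in [(17,32),(40,70)]:
    m=(near&(z>lo)&(z<hi)).astype(np.uint8)
    n,l,st,ce=cv2.connectedComponentsWithStats(m)
    for i in range(1,n):
        if st[i,4]>8: print(lo,st[i],P[l==i].mean(0).round(1),P[l==i][:,2].max().round(1))
# obstacles: tall things
for x in range(350,900,50):
    print(x,[int(np.nanmax(z[(abs(P[...,0]-x)<25)&(abs(P[...,1]-y)<25)],initial=-1)) for y in range(400,-450,-50)])
a=cv2.resize(im[180:260,115:285],(0,0),fx=4,fy=4,interpolation=2); b=cv2.resize(im[150:310,335:475][:, :],(0,0),fx=2,fy=2)
c=np.zeros((320+320,680,3),np.uint8); c[:320,:680]=a; c[320:640,:280]=b; save('crop0',cv2.resize(c,(620,584)))
E
```

```text
((array([486.7, 297.8]), array([29.5, 36.1]), 28.3), np.float64(91.01780815936718), 317, (array([491.7, 300.6]), array([100.9, 115.7]), 27.5), np.float64(21.464633507028168))
17 [416 128  39  36  86] [ 643.6 -271.3   22.2] 29.9
17 [400 165   8   8  52] [ 598.4 -206.7   23.9] 28.9
17 [351 179  19  10  84] [ 565.4 -114.7   24. ] 32.0
17 [344 183   6   5  14] [562.  -88.6  24.5] 31.4
17 [376 191   8   8  49] [ 544. -155.   24.] 28.2
17 [410 200   9   8  51] [ 525.9 -224.5   23.9] 28.2
17 [432 202  19  12  84] [ 520.1 -280.3   24.3] 30.8
17 [381 245  44  15 475] [ 426.6 -194.7   21.6] 26.2
40 [414 119  61  50 359] [ 631.9 -269.7   60. ] 70.0
40 [342 169  37  19 282] [ 567.  -114.2   50.7] 59.9
40 [424 193  38  19 303] [ 525.6 -272.2   50.3] 61.1
350 [3, 2, 3, 4, 20, 4, 3, 38, 39, 16, 4, 26, 95, 25, 4, 4, 4]
400 [3, 3, 13, 4, 24, 4, 3, 40, 40, 11, 3, 25, 95, 27, 5, 4, 4]
450 [4, 25, 92, 25, 3, 26, 26, 25, 4, 4, 4, 25, 25, 23, 6, 39, 39]
500 [4, 25, 95, 25, 4, 29, 96, 25, 5, 3, 4, 14, 26, 58, 55, 39, 41]
550 [207, 24, 26, 24, 4, 27, 25, 22, 4, 5, 54, 59, 28, 61, 57, 35, 164]
600 [340, 25, 5, 4, 3, 4, 3, 4, 4, 5, 55, 15, 28, 151, 181, 197, 202]
650 [339, 17, 24, 50, 48, 9, 4, 15, 11, 5, 9, 5, 4, 201, 205, 206, 205]
700 [338, 44, 57, 60, 47, 98, 69, 9, 69, 70, 6, 4, 187, 204, 205, 206, 205]
750 [54, 54, 54, 60, 85, 100, 100, 9, 70, 70, 9, 5, 192, 205, 205, 206, 206]
800 [55, 59, 69, 57, 115, 69, 39, 14, 14, 12, 12, 5, 5, 204, 204, 205, 206]
850 [71, 77, 159, 160, 156, 155, 149, 150, 145, 145, 137, 136, 140, 5, 3, -1, 197]
```

View pics/crop0.png

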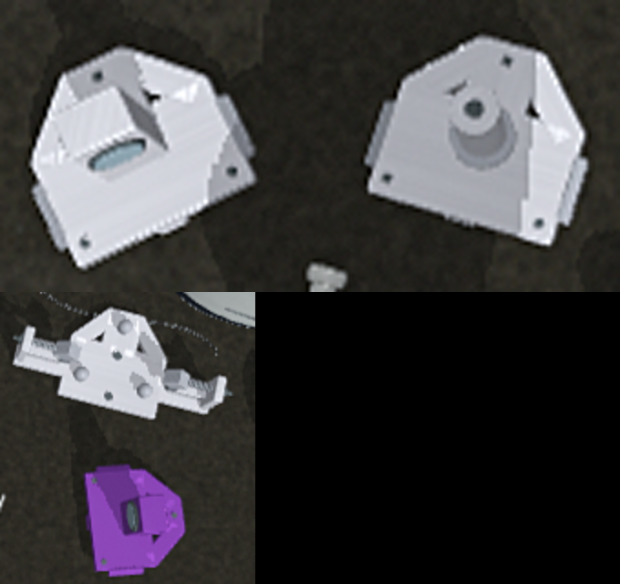

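The crop confirms it. The silver plate at left has the block with the round mirror facing the robot (mirror at crop (117,153)), with its nose pointing up-left. The post plate is at right, and the purple copy is at the bottom.

Measured from the top camera:

| Item | Position (mm) | Yaw |
|---|---|---|
| Mirror plate | (487.5, 298.3) | +27.8° |
| Base | (559.9, -196.4) | -14.8° |

The ball spacings come out at 65.7 and 71.8 mm, against 66 and 72 expected. I'll start moving now.

Emit:
play_rows([
  [0, 38.5, -36.8, 0, 0],
  [0, 38.5, -36.8, 0, 0],
  [0, 38.5, -36.8, 0, 0],
  [0, 38.5, -36.8, 0, 0],
  [0, 38.5, -36.8, 0, 0],
  [0, 38.5, -36.8, 0, 0],
  [0, 38.5, -36.8, 0, 0],
  [0, 38.5, -36.8, 0, 0],
  [0, 38.5, -36.8, 0, 0],
  [0, 38.5, -36.8, 0, 0],
])

```text
clock: 1.4
eef_pos: [445.8, -157.3, 256.7]
tool_rot: [3.141, -0.001, 0.357]
force: [0.8, 0.0, 0.6]
width: 85.5
gripper_force: 0.0
```

```bash
cat > go.py <<'E'
import sys
from h import *
def rel(x,y,z,yaw):
    s=ctrl.read_state(); M=R.from_euler('xyz',s['tool_rot']).as_matrix()
    d=M.T@(np.array([x,y,z])-s['eef_pos']); sp=-(yaw-np.degrees(s['tool_rot'][2])); sp=(sp+180)%360-180
    print('t',round(s['clock'],2),'pos',s['eef_pos'].round(1),'rot',np.degrees(s['tool_rot']).round(2),'F',s['force'].round(1),'w',round(s['width'],1),'q',s['qpos'].round(2)); print('rel cm',(d/10).round(2),'spin',round(sp,1))
if __name__=='__main__': rel(*map(float,sys.argv[1:]))
E
python3 go.py 467 288 256 27.8
python3 - <<'E'
import numpy as np
P=np.load('top0.npz')['P'].reshape(-1,3); 
from scipy.spatial.transform import Rotation
a=np.radians(-14.8); c,s=np.cos(a),np.sin(a)
q=P[(P[:,2]>110)]; x,y=q[:,0]-559.9,q[:,1]+196.4
u=c*x+s*y; v=-s*x+c*y
k=np.hypot(u,v)<130; i=np.argsort(np.hypot(u,v)[k])[:400:40]
print(np.c_[u[k][i],v[k][i],q[k][i,2]].round())
E
```

```text
t 1.4 pos [ 445.8 -157.3  256.7] rot [ 1.7996e+02 -5.0000e-02  2.0430e+01] F [0.8 0.  0.6] w 85.5 q [ 0.28  0.38 -0.01  2.    0.    0.77 -0.94]
rel cm [ 17.53 -40.99   0.06] spin -7.4
[[ 81. -50. 124.]
 [ 86. -44. 112.]
 [ 85. -48. 128.]
 [ 89. -41. 156.]
 [ 92. -35. 113.]
 [ 81. -56. 137.]
 [ 93. -34. 150.]
 [ 95. -31. 127.]
 [ 96. -31. 147.]
 [ 78. -64. 145.]]
```

Emit:
play_rows([
  [0, 17.5, -41, 0, -7.4],
  [0, 17.5, -41, 0, -7.4],
  [0, 17.5, -41, 0, -7.4],
  [0, 17.5, -41, 0, -7.4],
  [0, 17.5, -41, 0, -7.4],
  [0, 17.5, -41, 0, -7.4],
  [0, 17.5, -41, 0, -7.4],
  [0, 17.5, -41, 0, -7.4],
  [0, 17.5, -41, 0, -7.4],
  [0, 17.5, -41, 0, -7.4],
])

```text
clock: 2.4
eef_pos: [464.6, 294.7, 256.5]
tool_rot: [-3.137, -0.004, 0.496]
force: [-0.6, -0.4, -0.4]
width: 85.3
gripper_force: 0.0
```

Emit:
play_rows([
  [0, 0, 0, 0, 0],
  [0, 0, 0, 0, 0],
  [0, 0, 0, 0, 0],
])

```text
clock: 2.7
eef_pos: [466.3, 284.3, 256.4]
tool_rot: [3.141, 0.0, 0.483]
force: [1.3, 0.9, 0.4]
width: 85.2
gripper_force: 0.0
```

```bash
python3 - <<'E'
from m import *
TT=T('wrist'); im,d=ctrl.get_image('wrist'); P=cloud('wrist',d,TT); save('w1',im)
print(block(P,(487,298),75)); np.savez('w1.npz',im=im,P=P)
print(P[210,280])
E
python3 go.py 487.5 298.3 100 27.8
```

```text
((array([485.9, 299.1]), array([28.7, 35.9]), 28.4), np.float64(90.84232022766713), 1325, (array([490.5, 301.6]), array([ 98.8, 115.8]), 27.6), np.float64(20.993411077536848))
[ 4.30265625e+02  2.62131070e+02 -2.89682303e-01]
t 2.75 pos [466.3 284.5 256.5] rot [1.7996e+02 1.0000e-02 2.7690e+01] F [0.  0.5 0.3] w 85.6 q [-0.53  0.48 -0.1   1.81  0.06  0.86 -1.75]
rel cm [ 2.52 -0.24 15.65] spin -0.1
```

View pics/w1.png

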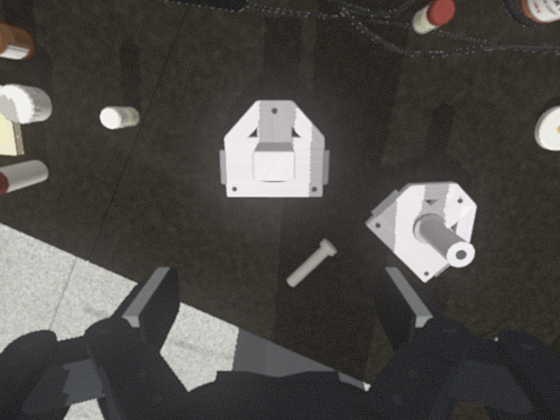

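The wrist view shows the mirror plate square to the tool at (274,160), with the post plate well clear at (435,235). Both cameras agree on the plate within about 1.5 mm, so I'll go down.

Emit:
play_rows([
  [0, 2.5, -0.4, 0, 0],
  [0, 2.5, -0.4, 4, 0],
  [0, 2.5, -0.4, 8, 0],
  [0, 2.5, -0.4, 12, 0],
  [0, 2.5, -0.4, 14, 0],
  [0, 2.5, -0.4, 16, 0],
  [0, 2.5, -0.4, 17.5, 0],
  [0, 2.5, -0.4, 18.1, 0],
  [0, 2.5, -0.4, 18.1, 0],
  [0, 2.5, -0.4, 18.1, 0],
])

```text
clock: 3.75
eef_pos: [486.7, 301.3, 76.1]
tool_rot: [-3.142, -0.001, 0.485]
force: [0.6, 0.5, -0.1]
width: 85.1
gripper_force: 0.0
```

```bash
python3 go.py 487 299.5 75 27.7
```

```text
t 3.75 pos [486.7 301.3  76.1] rot [-1.80e+02 -7.00e-02  2.78e+01] F [ 0.6  0.5 -0.1] w 85.1 q [-0.56  0.77 -0.07  1.87  0.11  0.5  -1.79]
rel cm [-0.06  0.17  0.11] spin 0.1
```

Aligned. Next I'll close the gripper and lift a little.

Emit:
play_rows([
  [0.3, 0, 0.1, 0, 0],
  [0.6, 0, 0.1, 0, 0],
  [1, 0, 0.1, 0, 0],
  [1, 0, 0.1, 0, 0],
  [1, 0, 0.1, 0, 0],
  [1, 0, 0.1, 0, 0],
  [1, 0, 0.1, 0, 0],
  [1, 0, 0.1, 0, 0],
  [1, 0, 0.1, 0, 0],
  [1, 0, 0.1, 0, 0],
])

```text
clock: 4.75
eef_pos: [487.0, 300.4, 76.0]
tool_rot: [3.141, -0.001, 0.486]
force: [-0.4, -0.8, 5.1]
width: 35.4
gripper_force: 60.4
```

Emit:
play_rows([
  [1, 0, 0, -1, 0],
  [1, 0, 0, -3, 0],
  [1, 0, 0, -6, 0],
  [1, 0, 0, -9, 0],
  [1, 0, 0, -12, 0],
  [1, 0, 0, -14, 0],
  [1, 0, 0, -15, 0],
  [1, 0, 0, -15, 0],
  [1, 0, 0, -15, 0],
  [1, 0, 0, -15, 0],
])

```text
clock: 5.75
eef_pos: [485.6, 300.0, 223.8]
tool_rot: [3.141, 0.003, 0.486]
force: [-0.2, 0.4, -4.7]
width: 35.5
gripper_force: 60.8
```

```bash
python3 go.py 470 -50 225 5; python3 - <<'E'
from m import *
s=ctrl.read_state(); TT=T('wrist'); im,d=ctrl.get_image('wrist'); P=cloud('wrist',d,TT)
c,M=TT
# points into tool frame: rigid part
W=np.eye(4); W[:3,:3]=R.from_euler('xyz',s['tool_rot']).as_matrix(); W[:3,3]=s['eef_pos']
Q=(P-W[:3,3])@W[:3,:3]
m=(Q[...,2]>35)&(Q[...,2]<75)&(np.hypot(Q[...,0],Q[...,1])<90)
q=Q[m]; print(m.sum(),rectfit(q[:,:2]),np.percentile(q[:,2],[5,50,95]).round(1))
A=np.c_[q[:,:2],np.ones(len(q))]; k=abs(q[:,2]-np.median(q[:,2]))<4
print(np.linalg.lstsq(A[k],q[k,2],rcond=None)[0].round(3)); save('w2',im)
E
```

```text
t 5.75 pos [485.6 300.  223.8] rot [179.98   0.18  27.85] F [-0.2  0.4 -4.7] w 35.5 q [-0.53  0.56 -0.1   1.77  0.07  0.82 -1.76]
rel cm [-17.73  30.21  -0.06] spin 22.9
17258 (array([10.6, -0.9]), array([ 86.9, 116.4]), 0.1) [53.  55.1 56.6]
[ 1.0000e-03 -2.0000e-03  5.5114e+01]
```

View pics/w2.png

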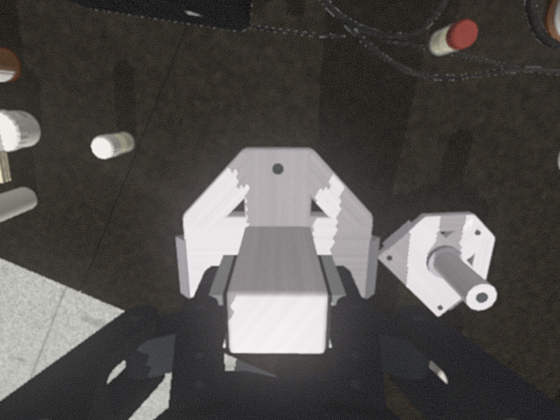

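The plate is held level: its nose is at tool x +54 and its underside is 76 mm below the TCP. That puts home at TCP z ≈ 94.4. Carrying it over now.

Emit:
play_rows([
  [1, -0.8, 2.4, 0, 2],
  [1, -2.5, 7.1, 0, 6],
  [1, -4.2, 11.9, 0, 11],
  [1, -6, 17.1, 0, 16],
  [1, -7.8, 22.3, 0, 21],
  [1, -9.6, 27.5, 0, 26],
  [1, -11.5, 32.7, 0, 31],
  [1, -13.3, 37.9, 0, 36],
  [1, -15, 42.7, 0, 40],
  [1, -16.1, 46, 0, 42.6],
])

```text
clock: 6.8
eef_pos: [556.8, -171.2, 224.4]
tool_rot: [-3.141, 0.002, -0.26]
force: [-0.1, 0.8, -4.0]
width: 35.4
gripper_force: 61.3
```

Emit:
play_rows([
  [1, 0, 0, 0, 0],
  [1, 0, 0, 0, 0],
  [1, 0, 0, 0, 0],
  [1, 0, 0, 0, 0],
])

```text
clock: 7.2
eef_pos: [557.1, -167.3, 224.9]
tool_rot: [-3.14, 0.001, -0.255]
force: [-0.4, -0.6, -4.9]
width: 35.7
gripper_force: 62.3
```

```bash
cat > chk.py <<'E'
from m import *
s=ctrl.read_state(); TT=T('wrist'); im,d=ctrl.get_image('wrist'); P=cloud('wrist',d,TT)
W=R.from_euler('xyz',s['tool_rot']).as_matrix(); Q=(P-s['eef_pos'])@W
m=(Q[...,2]>45)&(Q[...,2]<65)&(np.hypot(Q[...,0],Q[...,1])<90)
print('held',rectfit(Q[m][:,:2]),np.median(Q[m][:,2]))
import sys; save(sys.argv[1],im)
z=P[...,2]; near=np.hypot(P[...,0]-560,P[...,1]+196)<140
for lo,hi in [(17,32),(40,70)]:
    n,l,st,ce=cv2.connectedComponentsWithStats((near&(z>lo)&(z<hi)).astype(np.uint8))
    for i in range(1,n):
        if st[i,4]>40: print(lo,st[i],P[l==i].mean(0).round(1),P[l==i][:,2].max().round(1))
E
python3 chk.py w3; python3 go.py 559.9 -196.4 224 -14.8
```

```text
held (array([ 9.9, -1.1]), array([116.5,  87. ]), 89.6) 55.1040668703746
17 [300 124  16  17 226] [ 599.  -206.4   23.3] 27.1
17 [193 174  19  18 105] [579.3 -98.3  24.7] 31.4
17 [363 174  59  17 326] [ 529.3 -281.1   24.1] 31.9
40 [297   0 147 105 864] [ 646.9 -251.2   60. ] 70.0
40 [177 178  26  31 388] [577.3 -91.7  49.9] 54.4
40 [ 359  179   82   33 1394] [ 526.8 -272.2   49.6] 58.9
t 7.25 pos [ 557.2 -167.5  225. ] rot [-1.7995e+02  5.0000e-02 -1.4590e+01] F [-0.3  1.3 -5.1] w 35.5 q [ 0.18  0.57  0.1   1.75 -0.07  0.83 -1.51]
rel cm [0.99 2.73 0.1 ] spin 0.2
```

View pics/w3.png

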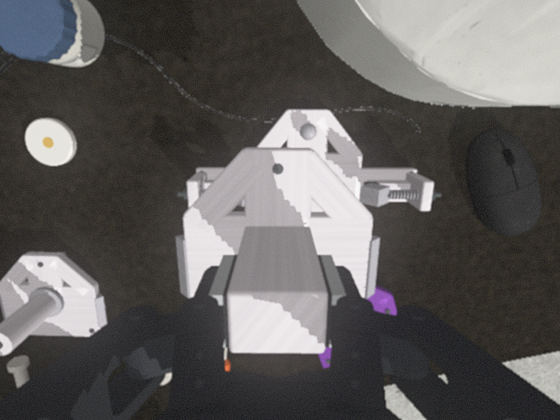

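The nose ball, at (308,131), measures (599,-206), matching the top view, and the held plate is square to the base. I'll move sideways over the base and partly down.

Emit:
play_rows([
  [1, 0.5, 1.4, 0, 0.2],
  [1, 1.1, 2.8, 0, 0.2],
  [1, 1.1, 2.8, 1, 0.2],
  [1, 1.1, 2.8, 3, 0.2],
  [1, 1.1, 2.8, 5, 0.2],
  [1, 1.1, 2.8, 7, 0.2],
  [1, 1.1, 2.8, 8, 0.2],
  [1, 1.1, 2.8, 8, 0.2],
  [1, 1.1, 2.8, 8, 0.2],
  [1, 1.1, 2.8, 8, 0.2],
])

```text
clock: 8.25
eef_pos: [561.5, -199.7, 146.3]
tool_rot: [3.141, -0.002, -0.261]
force: [-0.7, -0.5, -4.1]
width: 35.4
gripper_force: 62.3
```

```bash
python3 chk.py w4; python3 go.py 560.6 -197.3 96 -14.8
```

```text
held (array([ 9.8, -0.9]), array([ 87. , 116.3]), 0.4) 55.100199131485745
17 [372 209  52  26 652] [ 527.7 -283.3   23.8] 32.0
17 [127 211  56  25 692] [ 574.3 -106.2   23.8] 31.9
17 [266 348  65  17 509] [ 426.4 -179.2   21.1] 23.4
40 [257   0 183 124 931] [ 645.  -251.6   60.3] 70.0
40 [ 371  219   76   43 1433] [ 523.6 -287.1   48.5] 53.8
40 [ 103  220   81   43 1536] [ 572.3 -101.8   48.4] 53.7
t 8.3 pos [ 561.4 -199.7  146.4] rot [ 1.7999e+02 -1.3000e-01 -1.4970e+01] F [-0.3 -0.3 -4.4] w 35.4 q [ 0.24  0.69  0.09  1.78 -0.09  0.68 -1.46]
rel cm [-0.15 -0.21  5.04] spin -0.2
```

View pics/w4.png

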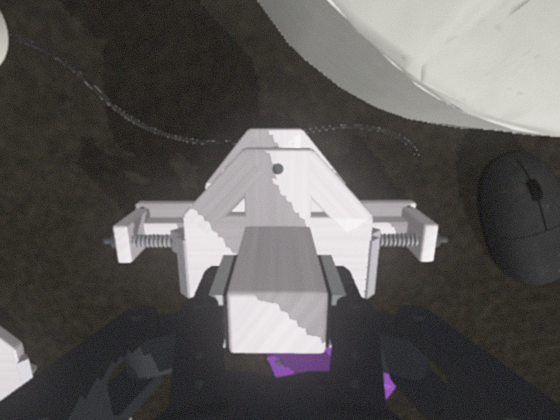

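The view is symmetric: end posts at columns 115 and 437, rails at 178 and 379. I'll make a small correction and go down slowly into the jaws.

Emit:
play_rows([
  [1, -0.1, -0.15, 0, 0],
  [1, -0.1, -0.15, 1, 0],
  [1, -0.1, -0.15, 2, 0],
  [1, -0.1, -0.15, 2.6, 0],
  [1, -0.1, -0.15, 3, 0],
  [1, -0.1, -0.15, 3.3, 0],
  [1, -0.1, -0.15, 3.6, 0],
  [1, -0.1, -0.15, 3.9, 0],
  [1, -0.1, -0.15, 4.1, 0],
  [1, -0.1, -0.15, 4.1, 0],
])

```text
clock: 9.3
eef_pos: [561.8, -198.4, 106.2]
tool_rot: [3.141, -0.004, -0.261]
force: [0.0, 0.6, 9.8]
width: 35.6
gripper_force: 64.1
```

```bash
python3 chk.py w5|head -1; python3 go.py 560.6 -197.8 95 -14.8
```

```text
held (array([9.8, 0.1]), array([ 86.8, 177.6]), 0.2) 55.10884100221053
t 9.35 pos [ 561.8 -198.4  106.2] rot [179.98  -0.25 -14.97] F [-0.3  0.3 10.3] w 35.2 q [ 0.24  0.75  0.08  1.8  -0.09  0.59 -1.45]
rel cm [-0.14 -0.02  1.12] spin -0.2
```

The push is about 15 N, as expected, with no slip. Continuing down to about 2 mm above home.

Emit:
play_rows([
  [1, -0.1, 0, 0.2, 0],
  [1, -0.1, 0, 0.4, 0],
  [1, -0.1, 0, 0.6, 0],
  [1, -0.1, 0, 0.8, 0],
  [1, -0.1, 0, 1.0, 0],
  [1, -0.1, 0, 1.0, 0],
  [1, -0.1, 0, 1.0, 0],
])

```text
clock: 10.05
eef_pos: [560.1, -197.7, 94.2]
tool_rot: [3.141, -0.002, -0.26]
force: [4.6, -2.8, -6.9]
width: 35.2
gripper_force: 63.6
```

```bash
python3 chk.py w6|head -1; python3 go.py 560.6 -197.8 95 -14.8
```

```text
held (array([9.7, 0.1]), array([ 87.5, 178.6]), 0.1) 54.92943745707757
t 10.1 pos [ 560.1 -197.7   94.2] rot [ 1.7998e+02 -1.3000e-01 -1.4930e+01] F [ 4.4 -1.6 -9. ] w 35.4 q [ 0.25  0.76  0.07  1.81 -0.09  0.57 -1.45]
rel cm [ 0.05 -0.01 -0.08] spin -0.1
```

The wrist force is now pulling down, so the jaws have snapped over the rails and the height is at home. I'll release, then retract straight up.

Emit:
play_rows([
  [0.6, 0, 0, 0, 0],
  [0.3, 0, 0, 0, 0],
  [0, 0, 0, 0, 0],
  [0, 0, 0, 0, 0],
  [0, 0, 0, 0, 0],
  [0, 0, 0, 0, 0],
  [0, 0, 0, 0, 0],
  [0, 0, 0, 0, 0],
])

```text
clock: 10.9
eef_pos: [559.1, -197.4, 94.4]
tool_rot: [-3.142, 0.0, -0.261]
force: [0.1, 0.5, -0.4]
width: 85.2
gripper_force: 0.0
```

Emit:
play_rows([
  [0, 0, 0, -1, 0],
  [0, 0, 0, -3, 0],
  [0, 0, 0, -6, 0],
  [0, 0, 0, -10, 0],
  [0, -2, 0, -14, 0],
  [0, -6, 0, -16, 0],
  [0, -9, 0, -16, 0],
  [0, -9, 0, -16, 0],
  [0, -9, 0, -16, 0],
  [0, -9, 0, -16, 0],
])

```text
clock: 11.9
eef_pos: [473.4, -174.4, 254.6]
tool_rot: [3.142, -0.002, -0.261]
force: [0.1, -0.0, 0.3]
width: 85.6
gripper_force: 0.0
```

```bash
python3 - <<'E'
from m import *
s=ctrl.read_state(); print(s['clock'],s['eef_pos'].round(1),s['width'],s['force'].round(1))
TT=T('wrist'); im,d=ctrl.get_image('wrist'); P=cloud('wrist',d,TT); save('w7',im)
z=P[...,2]; m=np.hypot(P[...,0]-560,P[...,1]+196)<75
q=P[m&(z>104)&(z<118)]; print('block',rectfit(q[:,:2]),np.median(q[:,2]))
q=P[m&(z>32)&(z<46)]; k=abs(q[:,2]-np.median(q[:,2]))<4; q=q[k]
print('slab',rectfit(q[:,:2]),np.median(q[:,2]),np.linalg.lstsq(np.c_[q[:,:2]-[560,-196],np.ones(len(q))],q[:,2],rcond=None)[0].round(4))
E
```

```text
11.9 [ 473.4 -174.4  254.6] 85.57081355548308 [ 0.1 -0.   0.3]
block (array([ 560. , -196.7]), array([36. , 25.2]), 75.1) 108.79935681820257
slab (array([ 563.9, -197.8]), array([115. ,  99.4]), 75.0) 38.90701910954451 [ 4.00000e-04 -3.00000e-04  3.88918e+01]
```

View pics/w7.png

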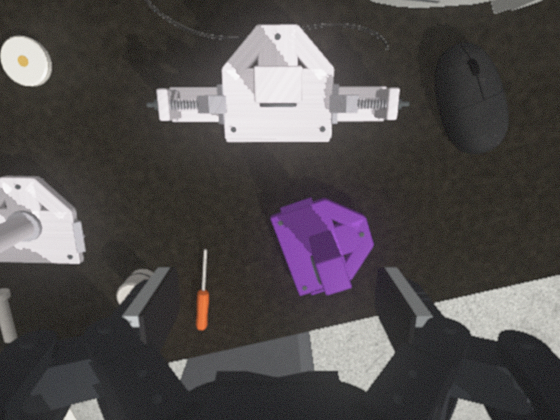

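The plate sits at (278,85) with the jaws over both rails. It is level, its slab top is at 38.9 mm (39.3 expected), and its centre is at (560.0,-196.8), within about 1 mm of the base's. The robot is clear of everything, so I'll hand in.

```bash
python3 -c "
from cell import ctrl
print(ctrl.finish_job())"
```

```text
the job is handed in; nothing more can be done
None
```

The job is handed in: the mirror plate is snapped home on the base, level and within about 1 mm of centre by the last wrist-camera view, the gripper has let go and is clear, and the post plate was not touched; the hand-in gave no verdict.

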